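# Clear the photo stand and half-press the shutter release

### The job

Before photographing the handmade lantern we need a reading of the empty stand: lift the lantern off the round plywood stand and set it down upright, wholly on the round cork mat, without dropping it, and let go of it. Then press the plunger of the camera release half way, until the dark band round it is level with the top of the collar, and finish still holding it there: the program ends with the arm pressing, and does not let go. Never push the plunger right down (that fires the shutter), do not press it while the lantern is still off the mat, and leave the other things on the table alone.

Things in the scene. Friction and masses are not known exactly. Their poses are not given: they have to be found in the camera images.
- lantern: Handmade lantern, 0.3 to 0.6 kg, upright on the stand at first: white paper drum with green leaf pattern, 90 mm diameter, between two wooden discs of 100 mm diameter, 132 mm high without the handle. Origin: centre of its underside, z up. A rigid handle bar runs over it along its own y, bar's middle 174 mm above the origin.
- lantern_handle (a point): Middle of the lantern's handle, axes as the lantern's: a level wooden bar 96 mm long along y, 16 mm wide along x, 16 mm high, carried at y = +-40 mm by steel posts 8 mm thick; 34 mm of free space between the bar and the disc below it.
- stand: Fixed round plywood stand, 150 mm diameter, 60 mm high. Origin: centre of its underside, on the table. It stands in one of three places in front of the robot (left, middle, right); the mat and the release have the other two.
- mat: Fixed round cork mat, 180 mm diameter, 6 mm thick, lying on the table. Origin: centre of its underside, so its top is 6 mm above the origin.
- release: Fixed camera release: a black box 110 mm (x) by 100 mm (y), 45 mm high, with a steel collar (62 mm diameter, 12 mm high) on top, its rim 57 mm above the table, and in the collar an upright aluminium plunger. Origin: centre of the box's underside, on the table.
- plunger_top (a point): Middle of the plunger's flat round top, 44 mm in diameter; it moves with the plunger. Not pressed, it stands 22 mm above the collar's rim (79 mm above the table). A dark band 2 mm high runs round the plunger, its middle 12 mm below the top: at 10 mm of travel (half way) the band is level with the rim and the top 69 mm above the table.
- plunger (a joint): Travel of the plunger in m, downward: 0 not pressed, 0.010 half way, 0.020 right down. It springs back when let go. Needed push: about 3 N to start it, about 6.5 N half way, about 10 N right down (0.35 N per mm).
- candle_jar: Bystander: amber glass candle jar with a wooden lid, 72 mm diameter, 85 mm high, on the table beyond the work. Origin: centre of its underside.
- plant_pot: Bystander: small white pot with a succulent, 72 mm diameter, about 85 mm high, on the table beyond the work. Origin: centre of its underside.
- tape_roll: Bystander: roll of tape lying flat, 90 mm diameter, 25 mm high, on the table beyond the work. Origin: centre of its underside.
There are look-alikes about, which are no part of the job. What is shaped like the lantern but turquoise is not meant. Leave any purple look-alike of the release alone.

How it is judged (in metres and radians):
On the way, in this order (a step that is already met when the one before it is completed fails the run):
1. the lantern has been lifted clear of the stand in the gripper (height (world z) of lantern above 0.075 m and contact force between lantern and the fingers above 1 N and contact force between lantern and stand below 0.05 N), for 0.2 s.
2. the lantern stands upright on the mat and has been let go, with the plunger not pressed (horizontal distance between lantern and mat below 0.04 m and z of lantern in the frame of mat below 0.01 m and angle between lantern's own z axis and vertical below 0.06 rad and contact force between lantern and mat above 1 N and contact force between lantern and the fingers below 0.1 N and linear speed of lantern below 0.02 m/s and value of joint plunger below 0.003 m), for 0.3 s.
At the end, for the whole second after the job is handed in: The lantern stands upright (within 0.06 rad) and still on the cork mat, wholly on it (its centre within 40 mm of the mat's), not touched by the fingers; the robot is still pressing the plunger (over 2 N) and holds it steady half way, at 10 mm of travel give or take 3 mm (horizontal distance between lantern and mat below 0.04 m and z of lantern in the frame of mat below 0.01 m and angle between lantern's own z axis and vertical below 0.06 rad and contact force between lantern and mat above 1 N and contact force between lantern and the fingers below 0.1 N and linear speed of lantern below 0.02 m/s and value of joint plunger between 0.007 and 0.013 m and velocity of joint plunger between -0.01 and 0.01 m/s and (contact force between release and the fingers above 2 N or contact force between release and the arm above 2 N)); the arm keeps its last pose, push and grip.
It fails at once if the plunger is pushed right down (over 17 mm): the shutter fires (value of joint plunger above 0.017 m).
It fails at once if the plunger is pressed (over 5 mm) while the lantern is not on the mat (value of joint plunger above 0.005 m and (horizontal distance between lantern and mat above 0.07 m or z of lantern in the frame of mat above 0.03 m)).
It fails at once if the lantern is dropped (falls free more than 20 mm above the mat) (height (world z) of lantern above 0.026 m and horizontal distance between lantern and stand above 0.1 m and contact force between lantern and anything else below 0.001 N and contact force between lantern and the fingers below 0.001 N).
It fails at once if the lantern is tipped over (angle between lantern's own z axis and vertical above 0.8 rad).
It fails at once if a bystander (candle jar, plant pot, tape roll) is moved more than 20 mm (distance of any of candle_jar, plant_pot, tape_roll from where it was at the start of the episode above 0.02 m).
It also fails if it takes over 58 s, if anything falls off the work surface, if the arm or the gripper's body presses on something with over 40 N, if the wrist force passes 120 N, or if a joint passes its speed limit or range.

### The arm

A 7-joint arm with a two-finger parallel gripper is mounted at the origin on the work surface. World frame = base frame: x ahead of the robot, y to its left, z up, the work surface at z = 0. Lengths are in mm, angles in rad, forces in N, time in s.
With the tool pointing down it reaches from about 350 to 900 mm from the base axis. Payload 19.9 kg.
Tool frame: the origin (TCP) lies midway between the tips of the shut fingers; the grasp point (between the pads) lies 19 mm behind it (r.grasp_offset is the z of the grasp point in the tool frame, in mm); z points along the fingers, y is the direction in which the jaws open and shut (so a half turn about z gives the same grasp; the last joint's range is limited). The gripper opens to 94 mm and grips with 3 to 60 N. Pads are 16 mm wide; open, the fingers measure 119 mm over their backs; the gripper's body (75 mm by 177 mm) begins 78 mm behind the grasp point.
Start: joints at [-1.312, 0.417, -0.01, 1.614, 0.005, 1.111, -0.053], TCP at [184.57, 597.103, 205.425] pointing down, gripper open.
Joint ranges: [-2.81, 2.81], [-0.39, 2.02], [-1.27, 1.25], [0.06, 2.57], [-1.19, 4.33], [0.19, 2], [-2.82, 2.82]. Speed limits (rad/s): [1.89, 1.89, 2.39, 2.39, 3.01, 3.01, 3.01].

### API

Orientations are given as a unit quaternion [w, x, y, z].
In Python, from workcell import r gives the robot as it stands.
- The arm moves only by the tool send_rows, never from a script. Its argument "moves" is a list of rows, each a list of 7 numbers: the finger opening in m, from 0 to 0.094, then the shift along the tool's x, y, z in m, then the turn, a rotation vector about the tool's x, y, z in rad. A call has 1 to 12 rows; each row shifts and turns the commanded pose from where the row before left it, along the tool's axes as they then stand; what a row does not reach is not made up. A row lasts 1/10 s, in which the tool goes at most 50 mm and 8.59 degrees, less where a joint would pass 70% of its speed; a pose out of reach is approached as far as the arm can. A call with a gripper value outside its range is refused whole. The fingers move at their own pace and stop on an object; "squeeze" is the grip in N (left out, the last holds). Time passes only in rows, so rows that do not move let the fingers close. It gives the time, the measured TCP pose, the force and the opening at its end, in the units of the state.
- r.sense(): the state, without advancing time (a new reading comes with each control period).
- r.get_image(name): name is "scene" or "top"; returns the picture (384x512x3 uint8, red, green, blue); there is no depth.
- r.camera_model(name): a dict with "intrinsics" (3x3 intrinsics, pixels), "R" (3x3) and "t" (3): a world point X has camera coordinates R X + t. Camera axes: x right, y down, z forward; pixel columns grow to the right and rows downward; lengths in mm; the calibration is good to about 2 mm. A picture is of the moment at which its call begins. camera_model takes no time and is no camera call.
- r.job_done(): hands the job in, once; it reports no verdict.
The state is a dict: "time": time; "joint_pos": joint angles; "dq": joint speeds; "joint_efforts": joint torques, N m; "tool_pos": TCP position; "orientation": TCP orientation; "force": force on the tool from outside, world axes, zero at the start; "moment": the same for the moment, N m; "width": finger opening in mm.
Only numpy, scipy, OpenCV 4.12 (cv2) and the standard library are available. Lean on these libraries where they do the work, as an engineer would, in place of code of your own. Each camera call takes 0.05 s, during which the arm holds its last target.

## Working session

There is one attempt and no reset: what is moved stays moved. The work goes in short steps, Python scripts to look and compute and a tool call to move; the robot and the scene stay as the last step left them, time stands still between calls to the robot, and variables do not carry over. Pictures are saved under pics/ and viewed, and the job is handed in when it is done.

Besides the shell and the picture viewer there is one more tool, called after ">>>" as a command line: name --pt "numbers of a row" for each row, then --argument value for the rest. send_rows: Moves the arm, as the interface text tells. Its arguments: {"type":"object","properties":{"moves":{"type":"array"},"squeeze":{"type":"number"}},"required":["moves"]}

```bash
ls; mkdir -p pics; python3 - <<'E'
from workcell import r
import cv2,json
for n in("scene","top"):
    im=r.get_image(n); cv2.imwrite(f"pics/{n}0.png",im[:,:,::-1])
    m=r.camera_model(n); print(n,m)
print(r.sense(), r.grasp_offset)
E
```

```text
pics
scene {'intrinsics': array([[377.26121616,   0.        , 254.09814529],
       [  0.        , 377.26121616, 185.52863138],
       [  0.        ,   0.        ,   1.        ]]), 'R': array([[-0.56870137,  0.82254332, -0.00111114],
       [ 0.72088647,  0.49776502, -0.48223716],
       [-0.39610787, -0.27504993, -0.87604   ]]), 't': array([ 256.18122876, -377.66601555, 1527.07089105])}
top {'intrinsics': array([[476.78132321,   0.        , 265.08708977],
       [  0.        , 476.78132321, 190.27200157],
       [  0.        ,   0.        ,   1.        ]]), 'R': array([[ 0.0156277 , -0.99986344,  0.00537336],
       [-0.98470856, -0.01632293, -0.17344339],
       [ 0.17350741, -0.00258068, -0.98482918]]), 't': array([  50.90071814,  564.32798456, 1420.68793039])}
{'time': 0.1, 'joint_pos': array([-1.31252593,  0.41789989, -0.01034844,  1.61410009,  0.00468272,
        1.11068404, -0.05303174]), 'dq': array([-0.00048597, -0.0021323 , -0.00081823, -0.00461823,  0.00010293,
       -0.00085158, -0.00094769]), 'joint_efforts': array([ 1.56008020e-03, -8.52585411e+01,  6.40617739e-01, -4.26699471e+01,
       -4.87620186e-02,  1.62702223e-02,  5.84041436e-05]), 'tool_pos': array([184.44469795, 596.81922942, 204.90244449]), 'orientation': array([-5.47095961e-05,  1.49319623e-01,  9.88788838e-01, -5.30758191e-04]), 'force': array([ 0.60237615, -0.12287157,  0.16564147]), 'moment': array([-0.05778866,  0.03007572, -0.02712829]), 'width': 93.97121320001548} -18.8
```

View pics/scene0.png

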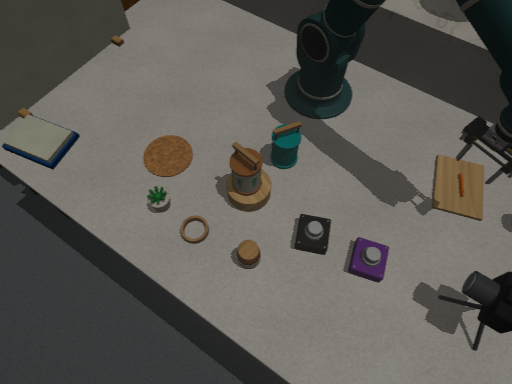

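View pics/top0.png

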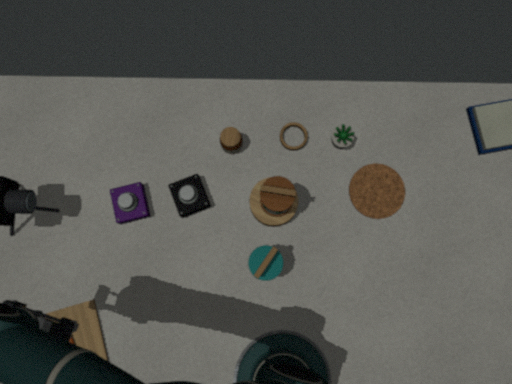

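The white/green lantern stands on the plywood stand, at top (277,193) and scene (246,172); the turquoise one at top (266,262) is the look-alike. The black release is at top (190,194) and scene (314,232), with a purple look-alike at top (130,202). The mat is at top (377,190). The jar, tape roll and pot lie beyond, in row ~137. I'll confirm with enlarged crops.

```bash
python3 - <<'E'
import cv2,numpy as np
a=cv2.imread("pics/top0.png")[160:290,100:420]; b=cv2.imread("pics/scene0.png")[120:290,200:400]
cv2.imwrite("pics/cropA.png",cv2.resize(a,None,fx=2.5,fy=2.5,interpolation=cv2.INTER_CUBIC))
cv2.imwrite("pics/cropB.png",cv2.resize(b,None,fx=3.5,fy=3.5,interpolation=cv2.INTER_CUBIC))
E
```

```text
(no output)
```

View pics/cropA.png

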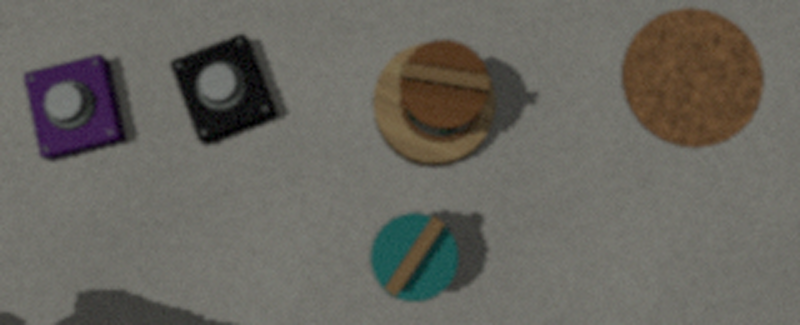

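View pics/cropB.png

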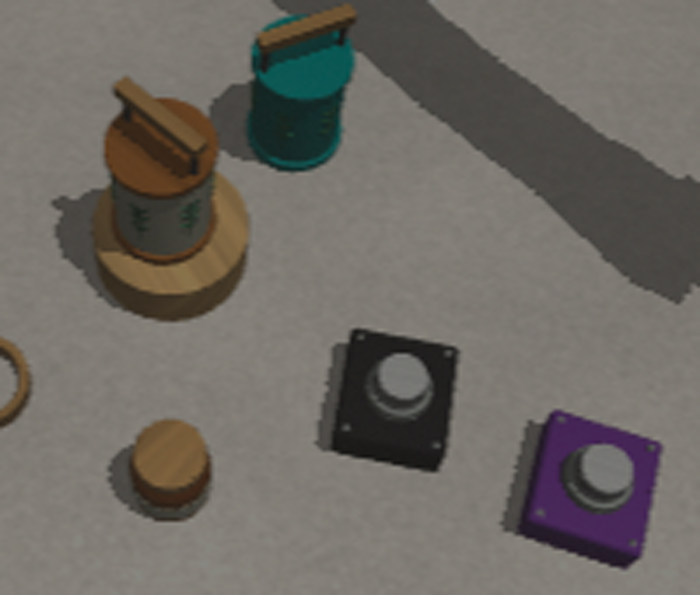

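```bash
cat > h.py <<'E'
import numpy as np,cv2
from workcell import r
def ray(n,u,v,z):
    m=r.camera_model(n);R=np.array(m["R"]);t=np.array(m["t"])
    d=R.T@np.linalg.solve(m["intrinsics"],[u,v,1.]);c=-R.T@t
    return c+d*(z-c[2])/d[2]
def proj(n,X):
    m=r.camera_model(n);p=m["intrinsics"]@(m["R"]@np.array(X,float)+m["t"]);return p[:2]/p[2]
E
python3 - <<'E'
from h import *
np.set_printoptions(precision=1,suppress=True)
T=lambda x,y,z:ray("top",99.7+x/2.5,159.7+y/2.5,z)
S=lambda x,y,z:ray("scene",199.6+x/3.5,119.6+y/3.5,z)
a,b=T(401,72,242),T(491,83,242);print("handle top",a,b,(a+b)/2,np.linalg.norm(a-b),np.degrees(np.arctan2(*(b-a)[[1,0]])))
a,b=S(120,86,242),S(202,146,242);print("handle scene",a,b,(a+b)/2,np.linalg.norm(a-b),np.degrees(np.arctan2(*(b-a)[[1,0]])))
im=cv2.imread("pics/top0.png");sc=cv2.imread("pics/scene0.png")
def blob(img,mask,u,v,w=45):
    m=np.zeros_like(mask);m[v-w:v+w,u-w:u+w]=mask[v-w:v+w,u-w:u+w]
    n,l,s,c=cv2.connectedComponentsWithStats(m.astype(np.uint8));i=1+s[1:,4].argmax()
    cs,_=cv2.findContours((l==i).astype(np.uint8),0,2);e=cv2.fitEllipse(cv2.convexHull(cs[0]));return e,s[i,4]
for n,img,uv in(("top",im,(377,190)),("scene",sc,(168,156))):
    h=cv2.cvtColor(img,cv2.COLOR_BGR2HSV);e,k=blob(img,(h[...,1]>90),*uv);print("mat",n,e,k,ray(n,*e[0],6))
for n,img,uv in(("top",im,(187,193)),("scene",sc,(315,229))):
    g=cv2.cvtColor(img,cv2.COLOR_BGR2GRAY);e,k=blob(img,g>105,*uv,w=10);print("plunger",n,e,k,ray(n,*e[0],79))
print(T(438,90,192),S(161,147,192), "disc")
for p in((172,66),(243,36),(277,121),(207,143)):print("box",T(*p,45))
E
```

```text
handle top [534.1  73.9 242. ] [523.7 -22.4 242. ] [528.9  25.7 242. ] 96.88555777402549 -96.12770855485415
handle scene [529.1 -17.6 242. ] [539.2  72.9 242. ] [534.1  27.6 242. ] 91.05471652960888 83.64803837055025
mat top ((376.54736328125, 190.7033233642578), (53.69654083251953, 55.810977935791016), 124.17052459716797) 2368 [ 575.5 -294.4    6. ]
mat scene ((167.50244140625, 155.57492065429688), (40.64521408081055, 49.59292984008789), 74.04694366455078) 1597 [ 579.6 -293.9    6. ]
plunger top ((186.35382080078125, 192.3706512451172), (12.173850059509277, 12.841266632080078), 47.2264404296875) 128 [547.8 297.3  79. ]
plunger scene ((314.91778564453125, 226.9971923828125), (11.563733100891113, 13.08399772644043), 134.58602905273438) 126 [549.3 295.6  79. ]
[523.4  32.9 192. ] [533.7  26.6 192. ] disc
box [572.3 358.9  45. ]
box [611.7 272.7  45. ]
box [505.8 226.6  45. ]
box [477.3 311.3  45. ]
```

Confirmed: the lantern is the white one with green leaves and brown wooden discs on the plywood stand, and the release is the black box. The handle is near (531, 27) with its bar direction at about 84°. I'll raise first, then travel across.

>>> send_rows --pt "0.094 0 0 -0.035 0 0 0" --pt "0.094 0 0 -0.035 0 0 0" --pt "0.094 0 0 -0.035 0 0 0" --pt "0.094 -0.033 -0.029 0 0 0 0" --pt "0.094 -0.033 -0.029 0 0 0 0" --pt "0.094 -0.033 -0.029 0 0 0 0" --pt "0.094 -0.033 -0.029 0 0 0 0" --pt "0.094 -0.033 -0.029 0 0 0 0" --pt "0.094 -0.033 -0.029 0 0 0 0" --pt "0.094 -0.033 -0.029 0 0 0 0" --pt "0.094 -0.033 -0.029 0 0 0 0" --pt "0.094 -0.033 -0.029 0 0 0 0" --squeeze 25

```text
time: 1.3
tool_pos: [391.8, 258.3, 310.4]
orientation: [-0.0, 0.149, 0.989, 0.0]
force: [1.4, 0.8, -0.4]
width: 93.9
```

>>> send_rows --pt "0.094 -0.03 -0.026 0 0 0 0.138" --pt "0.094 -0.03 -0.026 0 0 0 0.138" --pt "0.094 0 0 0 0 0 0.138" --pt "0.094 0 0 0 0 0 0.138" --pt "0.094 0 0 0 0 0 0.138" --pt "0.094 0 0 0 0 0 0.138" --pt "0.094 0 0 0 0 0 0.138" --pt "0.094 0 0 0 0 0 0.138" --pt "0.094 0 0 0 0 0 0.138" --pt "0.094 0 0 0 0 0 0.138" --pt "0.094 0 0 0 0 0 0"

```text
time: 2.4
tool_pos: [428.2, 190.0, 310.3]
orientation: [-0.0, 0.745, 0.667, -0.0]
force: [-0.2, -0.7, -0.1]
width: 94.1
```

```bash
cat >> h.py <<'E'
from scipy.spatial.transform import Rotation as Rn
np.set_printoptions(precision=1,suppress=True)
def goto(target,ydir=None):
    s=r.sense();q=s["orientation"];M=Rn.from_quat([q[1],q[2],q[3],q[0]]).as_matrix()
    print("t",s["time"],"tcp",s["tool_pos"],"F",s["force"],"w",s["width"],"tooly deg",np.degrees(np.arctan2(M[1,1],M[0,1])),"toolz",M[:,2].round(4))
    print("shift tool mm",M.T@(np.array(target)-s["tool_pos"]))
E
python3 - <<'E'
from h import *
goto([531,26.5,310])
E
```

```text
t 2.4 tcp [428.2 190.  310.3] F [-0.2 -0.7 -0.1] w 94.12947279466573 tooly deg -6.403492396871613 toolz [-0. -0. -1.]
shift tool mm [-151.   120.4    0.3]
```

>>> send_rows --pt "0.094 -0.0302 0.0241 0 0 0 0" --pt "0.094 -0.0302 0.0241 0 0 0 0" --pt "0.094 -0.0302 0.0241 0 0 0 0" --pt "0.094 -0.0302 0.0241 0 0 0 0" --pt "0.094 -0.0302 0.0241 0 0 0 0" --pt "0.094 0 0 0.01 0 0 0" --pt "0.094 0 0 0 0 0 0"

```text
time: 3.1
tool_pos: [531.3, 26.3, 299.2]
orientation: [-0.0, 0.744, 0.668, -0.001]
force: [0.2, 0.8, -0.3]
width: 93.7
```

```bash
python3 - <<'E'
from h import *
goto([531,26.5,216])
im=r.get_image("scene")[100:240,180:330,::-1]
cv2.imwrite("pics/s1.png",cv2.resize(im,None,fx=4,fy=4,interpolation=cv2.INTER_CUBIC))
E
```

```text
t 3.1 tcp [531.3  26.3 299.2] F [ 0.2  0.8 -0.3] w 93.7395133006536 tooly deg -6.114953618229041 toolz [-0. -0. -1.]
shift tool mm [ 0.2 -0.1 83.2]
```

View pics/s1.png

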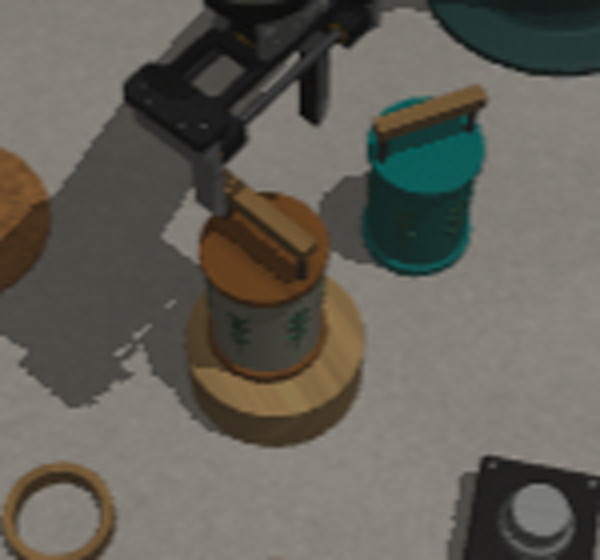

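The picture shows the open fingers straddling the handle line: tips at crop (210,205) and (318,118), bar from (228,180) to (310,255). Descending.

>>> send_rows --pt "0.094 0 0 0.03 0 0 0" --pt "0.094 0 0 0.03 0 0 0" --pt "0.094 0 0 0.013 0 0 0" --pt "0.094 0 0 0.01 0 0 0" --pt "0.06 0 0 0 0 0 0" --pt "0.04 0 0 0 0 0 0" --pt "0.03 0 0 0 0 0 0" --pt "0.02 0 0 0 0 0 0" --squeeze 25

```text
time: 3.95
tool_pos: [532.1, 26.9, 218.2]
orientation: [0.0, 0.745, 0.668, 0.001]
force: [0.9, 0.0, 0.4]
width: 65.7
```

>>> send_rows --pt "0.01 0 0 0 0 0 0" --pt "0.005 0 0 0 0 0 0" --pt "0.005 0 0 0 0 0 0" --pt "0.005 0 0 0 0 0 0"

```text
time: 4.35
tool_pos: [531.7, 26.8, 217.5]
orientation: [0.0, 0.745, 0.668, -0.0]
force: [0.3, 0.2, 0.1]
width: 33.5
```

```bash
python3 - <<'E'
from h import *
goto([531,26.5,216])
im=r.get_image("scene")[100:240,180:330,::-1]
cv2.imwrite("pics/s2.png",cv2.resize(im,None,fx=4,fy=4,interpolation=cv2.INTER_CUBIC))
E
```

```text
t 4.35 tcp [531.7  26.8 217.5] F [0.3 0.2 0.1] w 33.47328958722384 tooly deg -6.245609194807451 toolz [-0. -0. -1.]
shift tool mm [-0.4 -0.7  1.5]
```

View pics/s2.png

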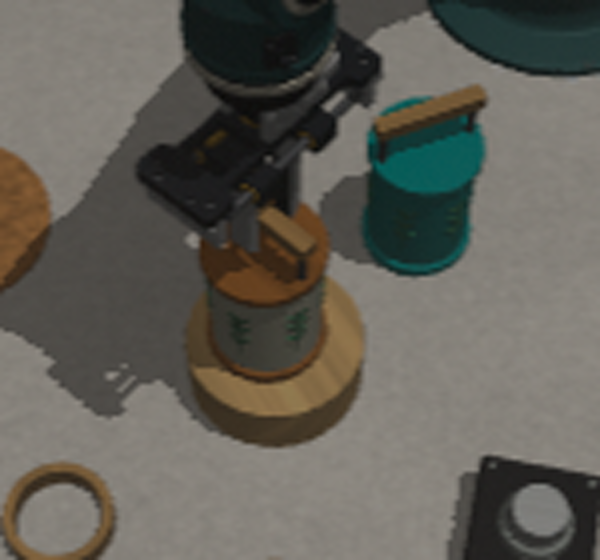

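The fingers straddle the bar (crop ~(250,235)) with the jaws still closing, width 33 mm. I'll keep closing.

>>> send_rows --pt "0.005 0 0 0 0 0 0" --pt "0.005 0 0 0 0 0 0" --pt "0.005 0 0 0 0 0 0" --pt "0.005 0 0 0 0 0 0" --pt "0.005 0 0 0 0 0 0"

```text
time: 4.9
tool_pos: [531.8, 26.9, 217.5]
orientation: [0.0, 0.745, 0.668, 0.0]
force: [0.8, 0.4, 0.0]
width: 15.7
```

>>> send_rows --pt "0.005 0 0 -0.005 0 0 0" --pt "0.005 0 0 -0.01 0 0 0" --pt "0.005 0 0 -0.015 0 0 0" --pt "0.005 0 0 0 0 0 0" --pt "0.005 0 0 0 0 0 0" --pt "0.005 0 0 0 0 0 0"

```text
time: 5.5
tool_pos: [531.4, 26.9, 247.0]
orientation: [-0.0, 0.745, 0.668, -0.0]
force: [0.8, 0.2, -4.0]
width: 15.8
```

```bash
python3 - <<'E'
from h import *
goto([578,-294,247])
im=r.get_image("scene")[100:240,140:290,::-1]
cv2.imwrite("pics/s3.png",cv2.resize(im,None,fx=4,fy=4,interpolation=cv2.INTER_CUBIC))
E
```

```text
t 5.5 tcp [531.4  26.9 247. ] F [ 0.8  0.2 -4. ] w 15.839515873379572 tooly deg -6.24040088858024 toolz [-0. -0. -1.]
shift tool mm [-313.9   81.2    0. ]
```

View pics/s3.png

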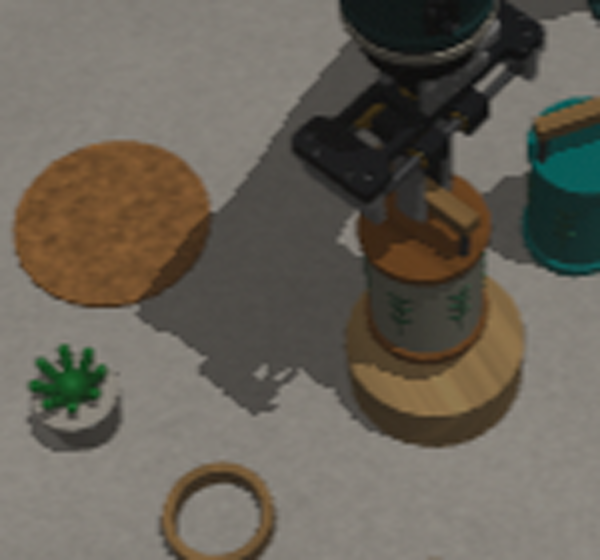

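The lantern is lifted upright, about 30 mm clear of the stand (−4 N). Carrying it to the mat.

>>> send_rows --pt "0.005 -0.01 0.003 0 0 0 0" --pt "0.005 -0.02 0.005 0 0 0 0" --pt "0.005 -0.03 0.008 0 0 0 0" --pt "0.005 -0.033 0.008 0 0 0 0" --pt "0.005 -0.033 0.009 0 0 0 0" --pt "0.005 -0.033 0.009 0 0 0 0" --pt "0.005 -0.033 0.009 0 0 0 0" --pt "0.005 -0.033 0.009 0 0 0 0" --pt "0.005 -0.033 0.008 0 0 0 0" --pt "0.005 -0.03 0.007 0 0 0 0" --pt "0.005 -0.018 0.004 0 0 0 0" --pt "0.005 -0.008 0.002 0 0 0 0"

```text
time: 6.75
tool_pos: [577.2, -296.9, 247.0]
orientation: [0.0, 0.745, 0.667, -0.001]
force: [0.0, 1.4, -3.8]
width: 15.9
```

>>> send_rows --pt "0.005 0 0 0 0 0 0" --pt "0.005 0 0 0.015 0 0 0" --pt "0.005 0 0 0.02 0 0 0" --pt "0.005 0 0 0.02 0 0 0" --pt "0.005 0 0 0.013 0 0 0" --pt "0.005 0 0 0.005 0 0 0" --pt "0.005 0 0 0 0 0 0" --pt "0.005 0 0 0 0 0 0"

```text
time: 7.55
tool_pos: [578.5, -294.1, 175.2]
orientation: [0.0, 0.744, 0.668, 0.0]
force: [0.2, -0.2, -3.3]
width: 15.8
```

```bash
python3 - <<'E'
from h import *
goto([578,-294,163.5])
im=r.get_image("scene")[80:220,100:250,::-1]
cv2.imwrite("pics/s4.png",cv2.resize(im,None,fx=4,fy=4,interpolation=cv2.INTER_CUBIC))
E
```

```text
t 7.55 tcp [ 578.5 -294.1  175.2] F [ 0.2 -0.2 -3.3] w 15.8334379024718 tooly deg -6.230046381057886 toolz [ 0. -0. -1.]
shift tool mm [ 0.1 -0.5 11.7]
```

View pics/s4.png

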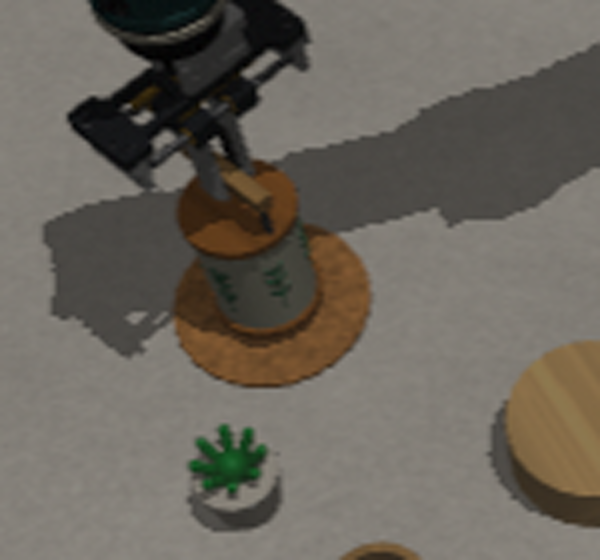

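The lantern hangs just above the mat's centre: base at crop (268,320), mat centre about (272,308). Lowering the last 12 mm slowly.

>>> send_rows --pt "0.005 0 0 0.004 0 0 0" --pt "0.005 0 0 0.004 0 0 0" --pt "0.005 0 0 0.002 0 0 0" --pt "0.005 0 0 0.001 0 0 0" --pt "0.005 0 0 0 0 0 0" --pt "0.005 0 0 0 0 0 0"

```text
time: 8.2
tool_pos: [578.1, -294.2, 163.5]
orientation: [0.0, 0.745, 0.668, -0.0]
force: [-0.1, 0.0, -3.5]
width: 15.8
```

>>> send_rows --pt "0.005 0 0 0.001 0 0 0" --pt "0.005 0 0 0 0 0 0" --pt "0.005 0 0 0 0 0 0"

```text
time: 8.5
tool_pos: [578.4, -294.2, 163.4]
orientation: [0.0, 0.745, 0.668, 0.0]
force: [-2.3, 2.3, 7.5]
width: 15.8
```

>>> send_rows --pt "0.02 0 0 0 0 0 0" --pt "0.03 0 0 0 0 0 0" --pt "0.05 0 0 0 0 0 0" --pt "0.07 0 0 0 0 0 0" --pt "0.094 0 0 0 0 0 0" --pt "0.094 0 0 0 0 0 0" --pt "0.094 0 0 0 0 0 0" --pt "0.094 0 0 0 0 0 0" --pt "0.094 0 0 0 0 0 0" --pt "0.094 0 0 0 0 0 0"

```text
time: 9.5
tool_pos: [578.1, -294.1, 162.5]
orientation: [0.0, 0.745, 0.668, -0.0]
force: [0.2, 0.9, -0.5]
width: 88.7
```

>>> send_rows --pt "0.094 0 0 -0.02 0 0 0" --pt "0.094 0 0 -0.03 0 0 0" --pt "0.094 0 0 -0.04 0 0 0" --pt "0.094 0 0 -0.04 0 0 0" --pt "0.094 0 0 0 0 0 0" --pt "0.094 0 0 0 0 0 0"

```text
time: 10.1
tool_pos: [578.3, -294.2, 293.1]
orientation: [0.001, 0.745, 0.668, 0.0]
force: [1.0, 0.1, -0.6]
width: 93.6
```

```bash
python3 - <<'E'
from h import *
goto([548.5,296.5,290])
im=r.get_image("scene")[:,:,::-1]
cv2.imwrite("pics/s5.png",cv2.resize(im[80:220,100:250],None,fx=4,fy=4,interpolation=cv2.INTER_CUBIC))
cv2.imwrite("pics/s5p.png",cv2.resize(im[195:265,280:350],None,fx=8,fy=8,interpolation=cv2.INTER_CUBIC))
E
```

```text
t 10.1 tcp [ 578.3 -294.2  293.1] F [ 1.   0.1 -0.6] w 93.61076304365609 tooly deg -6.240041739932624 toolz [ 0. -0. -1.]
shift tool mm [583.9 -93.8   2.8]
```

View pics/s5.png

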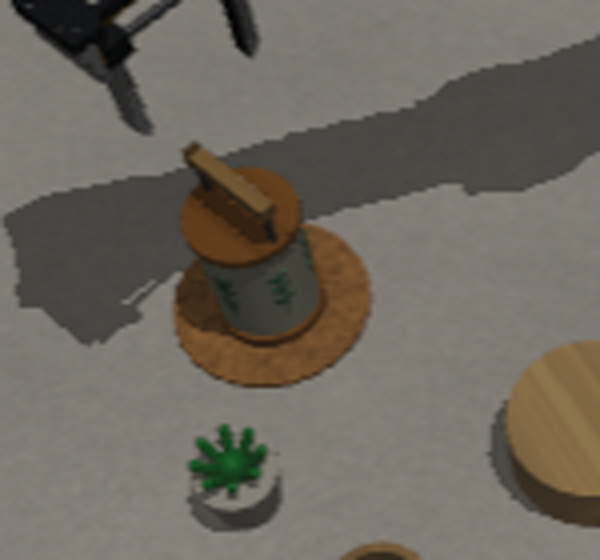

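View pics/s5p.png

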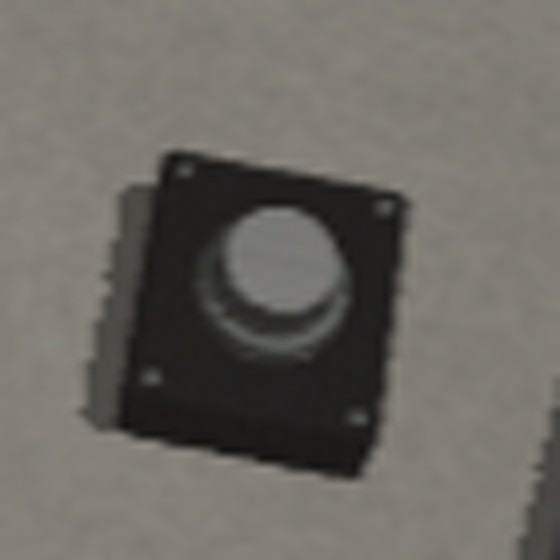

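The lantern stands upright and released near the middle of the mat. The plunger top at scene px (315,226.8) again gives about (548.5, 296.5). Moving over the release with the fingers shut.

>>> send_rows --pt "0.094 0.01 -0.002 0 0 0 0" --pt "0.094 0.03 -0.004 0 0 0 0" --pt "0.094 0.044 -0.007 0 0 0 0" --pt "0.094 0.045 -0.007 0 0 0 0" --pt "0.05 0.045 -0.007 0 0 0 0" --pt "0.0 0.045 -0.007 0 0 0 0" --pt "0.0 0.045 -0.007 0 0 0 0" --pt "0.0 0.045 -0.008 0 0 0 0" --pt "0.0 0.045 -0.007 0 0 0 0" --pt "0.0 0.045 -0.007 0 0 0 0" --pt "0.0 0.045 -0.007 0 0 0 0" --pt "0.0 0.045 -0.007 0 0 0 0"

```text
time: 11.35
tool_pos: [553.4, 202.8, 291.6]
orientation: [-0.0, 0.744, 0.668, -0.001]
force: [1.9, -0.4, -0.3]
width: 33.9
```

>>> send_rows --pt "0 0.045 -0.007 0 0 0 0" --pt "0 0.045 -0.008 0 0 0 0" --pt "0 0.008 -0.002 0 0 0 0" --pt "0 0 0 0 0 0 0" --pt "0 0 0 0 0 0 0" --pt "0 0 0 0 0 0 0" --pt "0 0 0 0 0 0 0"

```text
time: 12.05
tool_pos: [548.8, 298.4, 292.6]
orientation: [0.0, 0.745, 0.667, 0.0]
force: [-0.4, 0.2, -0.1]
width: -0.1
```

```bash
python3 - <<'E'
from h import *
goto([548.5,296.5,95])
E
```

```text
t 12.05 tcp [548.8 298.4 292.6] F [-0.4  0.2 -0.1] w -0.10061240854372092 tooly deg -6.3422678966156925 toolz [ 0. -0. -1.]
shift tool mm [ -1.9  -0.1 197.6]
```

>>> send_rows --pt "0 -0.002 0 0.02 0 0 0" --pt "0 0 0 0.035 0 0 0" --pt "0 0 0 0.04 0 0 0" --pt "0 0 0 0.04 0 0 0" --pt "0 0 0 0.035 0 0 0" --pt "0 0 0 0.018 0 0 0" --pt "0 0 0 0.01 0 0 0" --pt "0 0 0 0 0 0 0" --pt "0 0 0 0 0 0 0" --pt "0 0 0 0 0 0 0"

```text
time: 13.05
tool_pos: [549.0, 297.9, 95.8]
orientation: [0.0, 0.745, 0.667, 0.001]
force: [0.8, 0.2, 0.7]
width: 0.7
```

```bash
python3 - <<'E'
from h import *
goto([548.5,296.5,69])
im=r.get_image("scene")[:,:,::-1]
cv2.imwrite("pics/s6p.png",cv2.resize(im[185:265,270:350],None,fx=7,fy=7,interpolation=cv2.INTER_CUBIC))
E
```

```text
t 13.05 tcp [549.  297.9  95.8] F [0.8 0.2 0.7] w 0.7400462389216247 tooly deg -6.255723494728671 toolz [ 0.  0. -1.]
shift tool mm [-1.5 -0.4 26.8]
```

View pics/s6p.png

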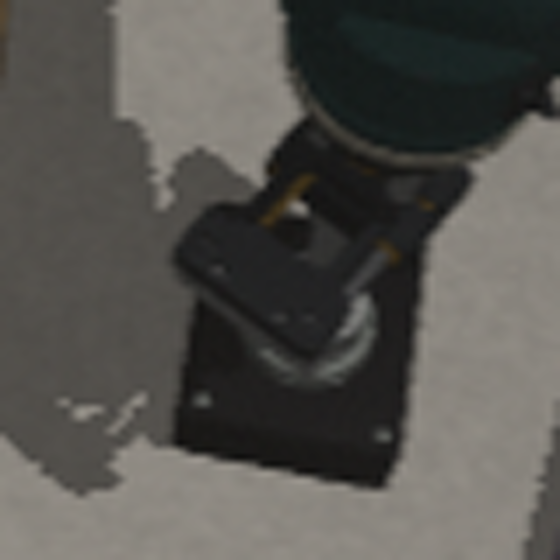

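The gripper covers the plunger in this view and only the collar's right rim shows, at crop (365,330). I'll find contact by force.

>>> send_rows --pt "0 -0.001 0 0.008 0 0 0" --pt "0 0 0 0.006 0 0 0" --pt "0 0 0 0 0 0 0" --pt "0 0 0 0 0 0 0"

```text
time: 13.5
tool_pos: [548.1, 296.6, 80.2]
orientation: [0.0, 0.745, 0.668, -0.0]
force: [0.4, 0.4, -0.6]
width: 0.3
```

>>> send_rows --pt "0 0 0 0.002 0 0 0" --pt "0 0 0 0.002 0 0 0" --pt "0 0 0 0 0 0 0" --pt "0 0 0 0 0 0 0"

```text
time: 13.9
tool_pos: [548.3, 296.7, 76.6]
orientation: [0.0, 0.745, 0.668, 0.0]
force: [-0.1, 0.9, 3.5]
width: 0.6
```

>>> send_rows --pt "0 0 0 0.001 0 0 0" --pt "0 0 0 0.002 0 0 0" --pt "0 0 0 0 0 0 0" --pt "0 0 0 0 0 0 0"

```text
time: 14.3
tool_pos: [548.3, 296.7, 73.5]
orientation: [0.0, 0.745, 0.668, 0.0]
force: [0.3, 1.2, 4.1]
width: 0.1
```

>>> send_rows --pt "0 0 0 0.002 0 0 0" --pt "0 0 0 0.002 0 0 0" --pt "0 0 0 0 0 0 0" --pt "0 0 0 0 0 0 0" --pt "0 0 0 0 0 0 0"

```text
time: 14.8
tool_pos: [548.3, 296.7, 69.6]
orientation: [0.0, 0.745, 0.668, 0.0]
force: [0.3, -0.0, 6.5]
width: 0.4
```

```bash
python3 - <<'E'
from h import *
F=[];Z=[]
for i in range(6):
    im=r.get_image("scene")[:,:,::-1] if i%2 else r.get_image("top")[:,:,::-1]
    s=r.sense();F.append(s["force"]);Z.append(s["tool_pos"])
    if i==4: t=im
    if i==5: sc=im
print(np.mean(F,0),np.array(F)[:,2],np.mean(Z,0))
cv2.imwrite("pics/s7.png",cv2.resize(sc[80:280,100:380],None,fx=2.8,fy=2.8,interpolation=cv2.INTER_CUBIC))
cv2.imwrite("pics/t7.png",t)
h=cv2.cvtColor(t,cv2.COLOR_BGR2HSV)
E
```

```text
[ 0.2 -0.1  5.9] [6.5 6.1 5.2 6.8 6.  5.1] [548.3 296.7  69.6]
```

View pics/s7.png

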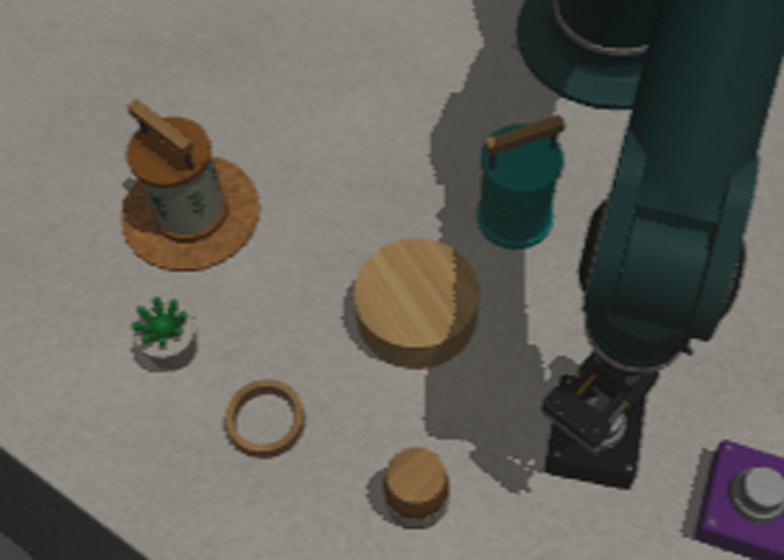

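View pics/t7.png

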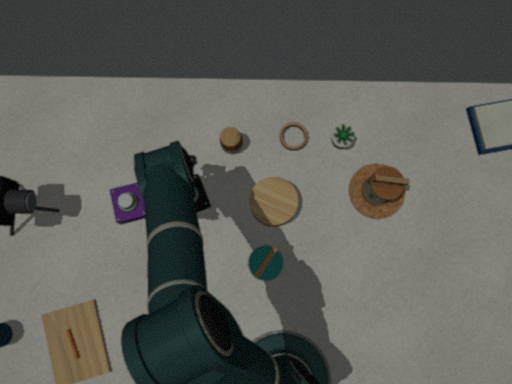

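Both pictures show the lantern upright on the mat (top (390,185)) and the bystanders in place. The plunger is at about 9.4 mm, so I'll add 0.5 mm and check the lantern's centre.

>>> send_rows --pt "0 0 0 0.0005 0 0 0" --pt "0 0 0 0 0 0 0" --pt "0 0 0 0 0 0 0" --pt "0 0 0 0 0 0 0" --pt "0 0 0 0 0 0 0"

```text
time: 15.6
tool_pos: [548.3, 296.7, 69.1]
orientation: [0.0, 0.745, 0.668, 0.0]
force: [-0.2, -0.1, 6.4]
width: 0.4
```

```bash
python3 - <<'E'
from h import *
F=[];Z=[]
for i in range(6):
    im=r.get_image("scene")
    s=r.sense();F.append(s["force"][2]);Z.append(s["tool_pos"])
print(np.mean(F),np.mean(Z,0))
# handle bar ends in s7 crop (scale 2.8, offset 100,80)
f=lambda x,y,z:ray("scene",99.7+x/2.8,79.7+y/2.8,z)
a,b=f(133,103,188),f(189,147,188);print("handle mid",(a+b)/2,np.linalg.norm(a-b),"mat ~578,-294")
print("base",f(187,208,12))
E
```

```text
5.924848707524041 [548.3 296.7  69.2]
handle mid [ 577.4 -291.5  188. ] 96.12803002958007 mat ~578,-294
base [ 578.8 -297.9   12. ]
```

```bash
python3 - <<'E'
from workcell import r
print(r.job_done())
E
```

```text
the job is handed in; nothing more can be done
None
```

I moved the lantern from the stand to the cork mat and let go of it. Then I pressed the plunger of the black release half way with the shut fingers, and handed the job in at about 16 s with the arm still pressing.

- **Lantern:** it is upright, with its handle's middle measured at (577, −292). The mat's centre is about (578, −294).
- **Plunger:** the tool tip is at z = 69.2 mm, which means about 9.8 mm of travel.
- **Push:** it averaged 5.9 N. That is slightly below the nominal 6.4 N for that travel and would suggest about 8.4 mm; both values are within 7–13 mm.
- **Not checked by eye:** I could not see the dark band against the collar, because the gripper hides it in both cameras.
- **Other objects:** the candle jar, plant pot, tape roll and both look-alikes appear unmoved in the last pictures.

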